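# Shut, child-lock and tug-test the key box

## Task

Make the keys safe from children: press the lid of the box fully shut, then, gently with the closed fingertips, push the little switch sunk in the slot of the box's sloping front in until you feel it bottom, and slide it, still pushed in, all the way to the left end (seen from the switch's side of the box) until it pops back out. Then pinch the lid's handle and tug it firmly upward to check that the lock holds; if the lid opens, slide the switch back, press the lid and lock it again. Let go, and leave the jar and the timer by the box where they are.

Things in the scene. Friction and masses are not known exactly. Their poses are not given: they have to be found in the camera images.
- lockbox: Heavy grey plastic box, fixed to the worktop, 170 wide, walls 90 high (all sizes here in mm), open top under a hinged lid, a bunch of keys inside. Origin on the worktop; x to its back (back wall at x = 86), y to its left as seen from its front, z up. The front, from x = -110 (25 high) to x = -46 (65 high), is a panel sloping 32 degrees to the horizontal, facing front and up, with a slot in it.
- slot_mid (a point): Centre of the slot's mouth in the face of the sloping panel, at x = -80, y = 0, z = 44 of the box and with the box's axes. The slot is 80 long (along the box's y), 32 wide (along the slope) and 14 deep.
- lid_edge (a point): Middle of the front lower edge of the lid. When shut, it overhangs the slot at 90 above the worktop (the lid is 10 thick): a vertical finger cannot get into the slot, but one pointing along the panel's normal (32 degrees from vertical, pointing down and to the box's back) can.
- switch_cap: Small ribbed black cap of the slide switch, 16 (along the slope) x 18 (along the slot). Origin: the centre of its top face, which lies 4 below the face of the panel when not pressed. Its axes: x up the slope, y along the slot to the left (the way to slide to lock), z out of the panel along its normal. Its flat top is moved by friction under a pressing fingertip.
- lock_slide (a joint): Position of the switch along the slot: 0 unlocked (right end) to 0.020 m locked (left end), friction about 1 N. Between the ends it is blocked unless the cap is pushed in far enough. It drives a bolt over a steel hook under the lid, which goes only with the lid shut to less than about 0.02 rad.
- switch_press (a joint): How far the cap is pushed into the panel (m): 0 out. How deep it must go differs from box to box: the switch is free to slide from a depth of between 1.5 and 6.5 mm on, and the cap bottoms solidly 1.5 mm deeper still. Its spring takes 2 N plus 0.4 N per mm, so over 6.5 N means bottomed. It pops back out when let go at either end. Over 20 N on the cap breaks it.
- lid_hinge (a joint): Angle of the lid: 0 shut, grows as the front rises. Stiff hinge at the back, on box x = +86, z = 90: the lid stays where it is left, about 1 N at the handle moves it down and 4 N up. When locked it still has a play of about 0.02 rad, and comes up solid there.
- lid_grip (a point): Upright grip bar on the lid, 50 long (along its x, the box's front-back direction), 14 wide (its y), 30 high above the lid. This point: its centre, 15 above the lid's top face, 116 in front of the hinge; z is out of the lid. With the lid shut it is 115 above the worktop.
- jar_mid (a point): Middle (half-way up) of a small loose glass jar with a lid, 56 across, 65 high, standing behind the box; not to be disturbed.
- timer_mid (a point): Middle (half-way up) of a loose round kitchen timer, 63 across, 67 high, standing by the box's left side; not to be disturbed.
- lid: The whole lid with its handle: grey, 169 x 170, 10 thick. Origin: the middle of its hinge line, at the level of its underside; x to the back, y to the left along the hinge, z out of the lid.

How it is judged:
By the outcome, as a careful person would: the job done as asked, in the order asked, and still so for the second after the job is handed in, with the robot touching nothing.
It also fails if it takes over 54 s, if anything falls off the work surface, if the arm or the gripper's body presses on something with over 40 N, if the wrist force passes 120 N, or if a joint passes its speed limit or range.

## Robot

A 6-joint arm with a two-finger parallel gripper is mounted at the origin on a cart in front of the work surface, level with it; the furniture and walls round the work are solid. World frame = base frame: x ahead of the robot, y to its left, z up, the work surface at z = 0. Lengths are in m, angles in rad, forces in N, time in s.
With the tool pointing down it reaches from about 0.275 to 0.875 m from the base axis. Payload 12.5 kg.
Tool frame: the origin (TCP) lies at the very end of the fingers, on their centre line; the grasp point (between the pads) lies 19 mm behind it; z points along the fingers, y is the line along which they close (so a half turn about z gives the same grasp; the last joint's range is limited). The gripper opens to 85 mm and grips with 20 to 120 N. Pads are 22 mm wide; open, the fingers measure 114 mm over their backs; the gripper's body (76 mm by 85 mm) begins 54 mm behind the grasp point. The pads swing forward as they close: fully open they stand 13 mm farther back than shut.
Start: joints at [-1.254, 0.351, 1.652, -0, 1.139, -0.085], TCP at [0.215, -0.506, 0.231] pointing down, gripper open.
Joint ranges: [-2.75, 2.75], [-0.79, 2.1], [0.01, 2.65], [-1.57, 4.71], [0.07, 3.14], [-2.87, 2.87]. Speed limits (rad/s): [2.22, 2.22, 2.79, 3.14, 3.14, 3.14].

## Interface

Orientations are given as a unit quaternion [x, y, z, w].
In Python, from workcell import env gives the robot as it stands.
- The arm moves only by the tool carry_out, never from a script. Its argument "targets" is a list that holds one entry, the list of rows, each a list of 6 numbers: the shift along the world's x, y, z in cm, then the turn, a rotation vector about the world's x, y, z in degrees. In form: [[[dx, dy, dz, wx, wy, wz], ...]]. A call has 1 to 20 rows; each row is the pose to reach, as a shift and turn from the pose commanded when the call began; what a row does not reach only later rows make up. A row lasts 1/12 s, in which the tool goes at most 41.7 mm and 7.16 degrees, less where a joint would pass 70% of its speed; a pose out of reach is approached as far as the arm can. A call with a gripper value outside its range is refused whole. "hand" is the gripper's target within -1 to 1 (fully open at 1, half-way at 0, shut at -1), set as the call begins (left out, the last holds). The fingers move at their own pace and stop on an object; "squeeze" is the grip in N (left out, the last holds). Time passes only in rows, so rows that repeat a pose let the fingers close. It gives the time, the measured TCP pose, the force, the opening and the grip force at its end, in the units of the state.
- env.get_obs(): the state, without advancing time (a new reading comes with each control period).
- env.capture(name): name is "side" or "top"; returns a dict with "img" (480x640x3 uint8, red, green, blue), "fx", "fy", "cx", "cy" (pixels), "dist_coeffs" ([k1, k2, p1, p2, k3] as OpenCV has them; the pictures are not rectified), "origin" and "orientation" of the camera in the world. Camera axes: x right, y down, z forward; pixel columns grow to the right and rows downward; lengths in m; the calibration is good to about 2 mm. A picture is of the moment at which its call begins. There is no depth.
- env.hand_in(): hands the job in; it is judged then, once.
The state is a dict: "clock": time; "joints": joint angles; "dq": joint speeds; "joint_efforts": joint torques, N m; "tool_pos": TCP position; "tool_rot": TCP orientation; "force": force on the tool from outside, world axes, zero at the start; "torque": the same for the moment, N m; "width": finger opening in m; "grip_force": force on a finger pad.
Only numpy, scipy, OpenCV 4.12 (cv2) and the standard library are available. Lean on these libraries where they do the work, as an engineer would, in place of code of your own. Each camera call takes 0.05 s, during which the arm holds its last target. There are 200 camera calls.

## Working session

There is one attempt and no reset: what is moved stays moved. The work goes in short steps, Python scripts to look and compute and a tool call to move; the robot and the scene stay as the last step left them, time stands still between calls to the robot, and variables do not carry over. Pictures are saved under pics/ and viewed, at most 10 in all, crops included, and the job is handed in when it is done.

Besides the shell and the picture viewer there is one more tool, called after "Request:" by a JSON object that holds its "api" and its "payload". carry_out: Moves the arm, as the interface text tells. Its arguments: {"type":"object","properties":{"targets":{"type":"array","items":{"type":"array","items":{"type":"array","items":{"type":"number"}}}},"hand":{"type":"number"},"squeeze":{"type":"number"}},"required":["targets"]}

```bash
mkdir -p pics; python3 - <<'E'
from workcell import env
import cv2,numpy as np
for n in("side","top"):
    c=env.capture(n); cv2.imwrite(f"pics/{n}0.png",c["img"][:,:,::-1])
    print({k:np.round(v,4).tolist() for k,v in c.items() if k!="img"})
o=env.get_obs(); print(o["clock"],o["tool_pos"],o["tool_rot"],o["width"],o["force"])
E
```

```text
{'fx': 459.4773, 'fy': 459.4773, 'cx': 311.6189, 'cy': 237.5022, 'dist_coeffs': [-0.0009, 0.0, 0.0, 0.0, 0.0], 'origin': [0.403, -0.6093, 0.6572], 'orientation': [0.9074, -0.1021, 0.0559, -0.4039]}
{'fx': 576.7583, 'fy': 576.7583, 'cx': 321.6134, 'cy': 231.3593, 'dist_coeffs': [-0.1752, 0.0, 0.0, 0.0, 0.0], 'origin': [0.4945, -0.0094, 1.1062], 'orientation': [0.716, -0.6977, 0.019, -0.0149]}
0.1 [ 0.21502809 -0.50592081  0.2308035 ] [ 9.79888163e-01  1.99546834e-01 -5.44762311e-05 -4.95480650e-04] 0.0852006352050047 [-1.30709696 -0.07939066 -0.05465614]
```

View pics/side0.png

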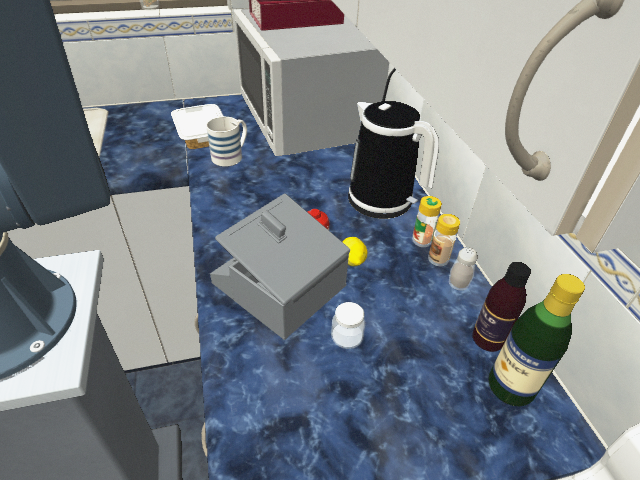

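View pics/top0.png

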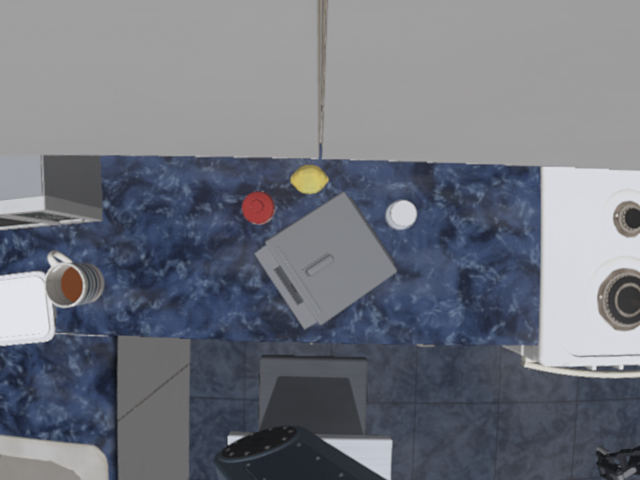

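The side view shows the lid ajar, with the handle at about (272,226), the jar at (349,325) and the timer at (318,218). The top view shows the box front facing lower left. The slot is at (288,284), the handle at (319,265), and the outer corners at (257,253), (304,328), (396,270) and (348,194).

```bash
python3 - <<'E'
import cv2
t=cv2.imread("pics/top0.png")[180:340,240:410]; s=cv2.imread("pics/side0.png")[185:345,200:370]
cv2.imwrite("pics/c0.png",cv2.resize(t,(790,int(160*790/170)))[:600*2][:, :][:744]) 
a=cv2.resize(t,None,fx=3.5,fy=3.5,interpolation=cv2.INTER_CUBIC)
cv2.imwrite("pics/ct.png",a)
cv2.imwrite("pics/cs.png",cv2.resize(s,None,fx=3.5,fy=3.5,interpolation=cv2.INTER_CUBIC))
E
```

```text
(no output)
```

View pics/ct.png

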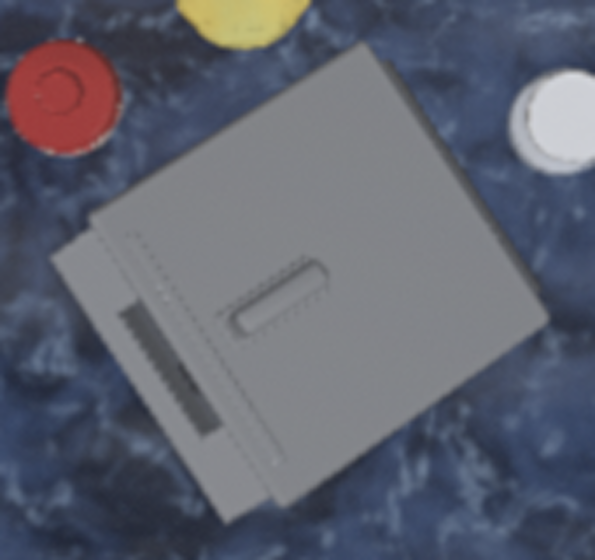

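View pics/cs.png

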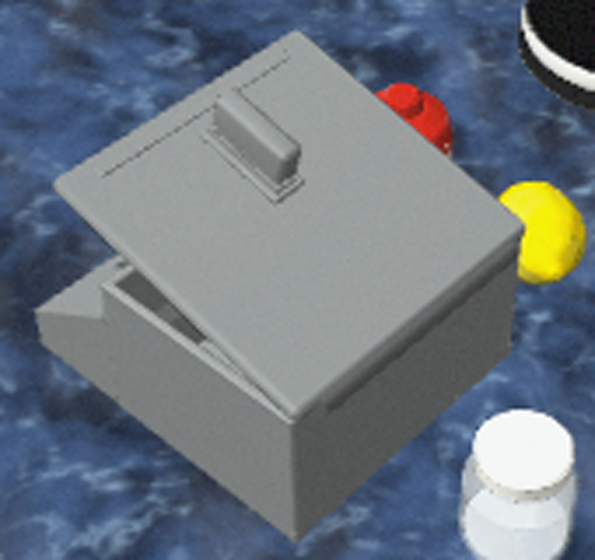

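The close-ups give usable corners. In the top crop the front panel corners are (52,258) and (227,523), the hinge-side lid corners are (364,42) and (549,318), and the lid front corners are (90,217) and (285,507). In the side crop the bottom corner is (295,540), and the lid corners are (55,183), (297,32), (522,230) and (297,418).

```bash
cat > h.py <<'E'
import cv2,numpy as np
from workcell import env
from scipy.spatial.transform import Rotation as R
def ray(c,uv):
    K=np.array([[c["fx"],0,c["cx"]],[0,c["fy"],c["cy"]],[0,0,1.]])
    p=cv2.undistortPoints(np.array([[uv]],float),K,np.array(c["dist_coeffs"],float))[0,0]
    return np.array(c["origin"]),R.from_quat(c["orientation"]).apply([p[0],p[1],1])
def onz(c,uv,z):
    o,d=ray(c,uv); return o+d*(z-o[2])/d[2]
def tri(c1,u1,c2,u2):
    o1,d1=ray(c1,u1);o2,d2=ray(c2,u2)
    s=np.linalg.lstsq(np.c_[d1,-d2],o2-o1,rcond=None)[0]
    a,b=o1+s[0]*d1,o2+s[1]*d2; return (a+b)/2,np.linalg.norm(a-b)
E
python3 - <<'E'
from h import *
np.set_printoptions(precision=4,suppress=True)
T=env.capture("top");S=env.capture("side")
t=lambda u,v:(u/3.5+240,v/3.5+180); s=lambda u,v:(u/3.5+200,v/3.5+185)
w=[];b=[]
def add(n,p,bx): print(n,p); w.append(p[:2]); b.append(bx)
add("pl",onz(T,t(52,258),.025),(-.11,.085)); add("pr",onz(T,t(227,523),.025),(-.11,-.085))
add("slot",onz(T,t(170,371),.042),(-.08,0))
add("spr",onz(S,s(36,315),.025),(-.11,-.085)); add("sbr",onz(S,s(295,540),0),(.086,-.085))
for n,a,c in(("lidFR",(285,507),(55,183)),("lidFL",(90,217),(297,32)),("lidBL",(364,42),(522,230)),("lidBR",(549,318),(297,412))):
    print(n,*tri(T,t(*a),S,s(*c)))
# handle top: near and far ends
print("hn",*tri(T,t(238,324),S,s(225,98))); print("hf",*tri(T,t(322,271),S,s(290,155)))
w=np.array(w);b=np.array(b);wm,bm=w.mean(0),b.mean(0)
A=b-bm;B=w-wm
yaw=np.arctan2((A[:,0]*B[:,1]-A[:,1]*B[:,0]).sum(),(A*B).sum())
M=R.from_euler('z',yaw).as_matrix()[:2,:2]; o=wm-M@bm
print("yaw",np.degrees(yaw),"origin",o,"resid",(w-o-b@M.T)*1e3)
print("jar",onz(T,(401,214),.065),"timer",onz(T,(258,208),.067))
E
```

```text
pl [0.5013 0.1092 0.025 ]
pr [0.3621 0.0116 0.025 ]
slot [0.4434 0.0434 0.042 ]
spr [0.3667 0.0113 0.025 ]
sbr [ 0.4779 -0.1437  0.    ]
lidFR [ 0.3866 -0.0182  0.1422] 0.0035180516370657586
lidFL [0.5225 0.0786 0.1406] 0.003597408291627029
lidBL [ 0.6138 -0.0523  0.0974] 0.0007932184330959942
lidBR [ 0.4787 -0.148   0.1013] 0.0028275753684721848
hn [0.4734 0.0061 0.1606] 0.002984821937784923
hf [ 0.4988 -0.0328  0.1519] 0.0020333659181975194
yaw -53.81645743925023 origin [ 0.496  -0.0259] resid [[ 1.6732 -3.9064]
 [-0.3183 -1.0992]
 [-5.3234  4.6649]
 [ 4.2343 -1.4316]
 [-0.2658  1.7724]]
jar [ 0.58   -0.1582  0.065 ] timer [0.5839 0.1015 0.067 ]
```

Request:
{"api": "carry_out", "payload": {"targets": [[[14,27,0,0,0,51],[14,27,0,0,0,51],[14,27,0,0,0,51],[14,27,0,0,0,51],[14,27,0,0,0,51],[14,27,0,0,0,51],[27,54.5,-2,0,0,102.4],[27,54.5,-2,0,0,102.4],[27,54.5,-2,0,0,102.4],[27,54.5,-2,0,0,102.4],[27,54.5,-2,0,0,102.4],[27,54.5,-2,0,0,102.4],[27,54.5,-2,0,0,102.4],[27,54.5,-2,0,0,102.4],[27,54.5,-3,0,0,102.4],[27,54.5,-3,0,0,102.4],[27,54.5,-3,0,0,102.4],[27,54.5,-3,0,0,102.4],[27,54.5,-3,0,0,102.4],[27,54.5,-3,0,0,102.4]]], "hand": -1}}

```text
clock: 1.87
tool_pos: [0.485, 0.0379, 0.2017]
tool_rot: [0.459, 0.888, 0.0, 0.0]
force: [0.1, 0.1, 0.6]
width: 0.0002
grip_force: 0.0
```

Request:
{"api": "carry_out", "payload": {"targets": [[[0,0,-2,0,0,0],[0,0,-4,0,0,0],[0,0,-5,0,0,0],[0,0,-6,0,0,0],[0,0,-6.5,0,0,0],[0,0,-7,0,0,0],[0,0,-7.5,0,0,0],[0,0,-8,0,0,0],[0,0,-8.5,0,0,0],[0,0,-9,0,0,0],[0,0,-9.4,0,0,0],[0,0,-9.7,0,0,0],[0,0,-10,0,0,0],[0,0,-10,0,0,0]]]}}

```text
clock: 3.03
tool_pos: [0.4849, 0.0388, 0.1007]
tool_rot: [0.458, 0.889, -0.0, -0.0]
force: [0.4, 0.3, 0.4]
width: -0.0
grip_force: 0.0
```

Request:
{"api": "carry_out", "payload": {"targets": [[[0,0,-0.1,0,0,0],[0,0,-0.2,0,0,0],[0,0,-0.3,0,0,0],[0,0,-0.3,0,0,0]]]}}

```text
clock: 3.37
tool_pos: [0.4853, 0.0389, 0.0996]
tool_rot: [0.458, 0.889, 0.0, 0.0]
force: [-6.7, 0.9, 19.4]
width: 0.0002
grip_force: 9.5
```

Request:
{"api": "carry_out", "payload": {"targets": [[[0,0,2,0,0,0],[0,0,5,0,0,0],[-2,1,6,-6,-4.5,0],[-4,2,6,-12,-9,0],[-6,3.3,6,-18,-13,0],[-7.9,4.4,5,-26.1,-18.5,0],[-7.9,4.4,4.8,-26.1,-18.5,0],[-7.9,4.4,4.8,-26.1,-18.5,0],[-7.9,4.4,4.8,-26.1,-18.5,0]]]}}

```text
clock: 4.12
tool_pos: [0.4047, 0.0837, 0.1456]
tool_rot: [0.439, 0.854, -0.127, 0.246]
force: [-0.5, 0.0, -1.2]
width: -0.0003
grip_force: 0.0
```

```bash
python3 - <<'E'
from h import *
for n,(x,y) in(("top",(240,180)),("side",(200,185))):
    c=env.capture(n); a=c["img"][y:y+160,x:x+170,::-1]
    cv2.imwrite(f"pics/{n}1.png",cv2.resize(a,None,fx=3.5,fy=3.5,interpolation=cv2.INTER_CUBIC))
    cv2.imwrite(f"pics/{n}1f.png",c["img"][:,:,::-1])
o=env.get_obs();print(o["tool_pos"],o["tool_rot"],o["force"])
E
```

```text
[0.40603326 0.08343296 0.14619466] [ 0.43976494  0.85517192 -0.12647348  0.24349999] [ 0.76410459  0.42476484 -0.82108111]
```

View pics/top1.png

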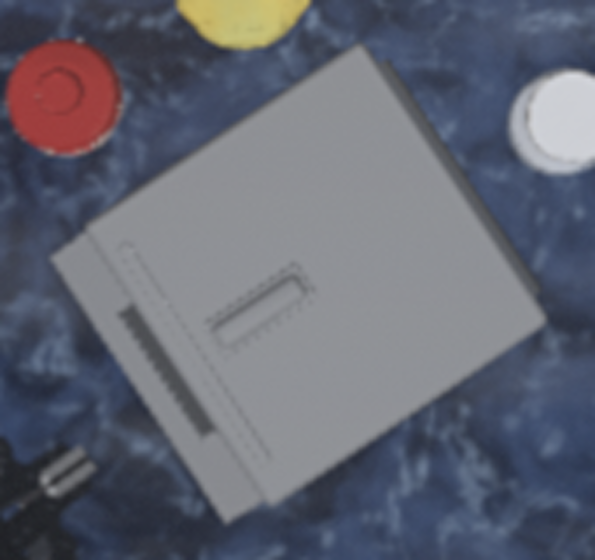

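The lid is now shut. The lid corners are at crop (86,228), (270,503), (362,43) and (547,320), and the slot's front lip runs from (118,312) to (205,437). I'll refine the box pose from these.

```bash
python3 - <<'E'
from h import *
np.set_printoptions(precision=4,suppress=True)
T=env.capture("top")
t=lambda u,v:(u/3.5+240,v/3.5+180)
P=[((52,258),.025,(-.11,.085)),((227,523),.025,(-.11,-.085)),((118,312),.0355,(-.0936,.04)),((205,437),.0355,(-.0936,-.04)),
((86,228),.1,(-.083,.085)),((270,503),.1,(-.083,-.085)),((362,43),.1,(.086,.085)),((547,320),.1,(.086,-.085))]
w=np.array([onz(T,t(*p[0]),p[1])[:2] for p in P]);b=np.array([p[2] for p in P])
wm,bm=w.mean(0),b.mean(0);A=b-bm;B=w-wm
yaw=np.arctan2((A[:,0]*B[:,1]-A[:,1]*B[:,0]).sum(),(A*B).sum())
M=R.from_euler('z',yaw).as_matrix()[:2,:2]; o=wm-M@bm
print("yaw",np.degrees(yaw),"o",o);print("resid box mm",((w-o-b@M.T)@M)*1e3)
for p in((258,312),): print("handle",(onz(T,t(*p),.13)[:2]-o)@M)
n=np.r_[M@[-.53,0],.848]
cap=np.r_[o+M@[-.08,-.01],.044]
for k in(.12,.03,.0): print(k,cap+n*k)
print("x",M[:,0],"y",M[:,1])
E
```

```text
yaw -54.8023961551788 o [ 0.4955 -0.0294]
resid box mm [[ 0.1048 -0.3434]
 [-0.4119 -0.3276]
 [-1.9782  0.6274]
 [-0.2719 -0.0077]
 [ 1.9882 -2.4181]
 [ 2.4103  2.7662]
 [-0.7936 -1.8131]
 [-1.0478  1.5163]]
handle [-0.0323  0.0005]
0.12 [0.4046 0.0822 0.1458]
0.03 [0.4321 0.0432 0.0694]
0.0 [0.4412 0.0302 0.044 ]
x [ 0.5764 -0.8172] y [0.8172 0.5764]
```

Request:
{"api": "carry_out", "payload": {"targets": [[[0.8,-1.2,-2.3,0,0,0],[1.6,-2.4,-4.6,0,0,0],[2.3,-3.5,-6.7,0,0,0],[2.8,-4.2,-8.1,0,0,0],[3.1,-4.7,-9.0,0,0,0],[3.21,-4.86,-9.33,0,0,0],[3.36,-5.07,-9.75,0,0,0],[3.52,-5.29,-10.18,0,0,0],[3.58,-5.38,-10.35,0,0,0],[3.58,-5.38,-10.35,0,0,0],[3.58,-5.38,-10.35,0,0,0]]]}}

```text
clock: 5.18
tool_pos: [0.4421, 0.0292, 0.0431]
tool_rot: [0.441, 0.854, -0.127, 0.245]
force: [-0.4, 0.4, -0.8]
width: 0.0004
grip_force: 0.0
```

Request:
{"api": "carry_out", "payload": {"targets": [[[0.03,-0.04,-0.08,0,0,0],[0.06,-0.09,-0.17,0,0,0],[0.09,-0.13,-0.25,0,0,0],[0.12,-0.17,-0.34,0,0,0],[0.12,-0.17,-0.34,0,0,0],[0.12,-0.17,-0.34,0,0,0]]]}}

```text
clock: 5.68
tool_pos: [0.4433, 0.0274, 0.0395]
tool_rot: [0.441, 0.854, -0.127, 0.245]
force: [0.9, 1.4, 3.0]
width: 0.0
grip_force: 1.4
```

Request:
{"api": "carry_out", "payload": {"targets": [[[0.03,-0.04,-0.08,0,0,0],[0.06,-0.09,-0.17,0,0,0],[0.06,-0.09,-0.17,0,0,0],[0.06,-0.09,-0.17,0,0,0]]]}}

```text
clock: 6.02
tool_pos: [0.444, 0.0265, 0.0377]
tool_rot: [0.441, 0.854, -0.127, 0.245]
force: [1.1, 1.6, 4.6]
width: 0.0003
grip_force: 1.8
```

Request:
{"api": "carry_out", "payload": {"targets": [[[0.03,-0.04,-0.08,0,0,0],[0.03,-0.04,-0.08,0,0,0],[0.03,-0.04,-0.08,0,0,0]]]}}

```text
clock: 6.27
tool_pos: [0.4442, 0.0261, 0.0369]
tool_rot: [0.441, 0.854, -0.127, 0.245]
force: [1.2, 1.3, 4.8]
width: -0.0002
grip_force: 2.0
```

Request:
{"api": "carry_out", "payload": {"targets": [[[0.03,-0.04,-0.08,0,0,0],[0.03,-0.04,-0.08,0,0,0],[0.03,-0.04,-0.08,0,0,0]]]}}

```text
clock: 6.52
tool_pos: [0.4445, 0.0257, 0.0361]
tool_rot: [0.441, 0.854, -0.127, 0.245]
force: [1.7, 2.5, 4.3]
width: -0.0
grip_force: 2.1
```

Request:
{"api": "carry_out", "payload": {"targets": [[[0.03,-0.04,-0.08,0,0,0],[0.03,-0.04,-0.08,0,0,0],[0.03,-0.04,-0.08,0,0,0]]]}}

```text
clock: 6.77
tool_pos: [0.4447, 0.0253, 0.0355]
tool_rot: [0.441, 0.854, -0.127, 0.245]
force: [-0.7, 4.1, 8.7]
width: 0.0001
grip_force: 4.9
```

Request:
{"api": "carry_out", "payload": {"targets": [[[0.08,0.06,0,0,0,0],[0.16,0.12,0,0,0,0],[0.25,0.17,0,0,0,0],[0.33,0.23,0,0,0,0],[0.41,0.29,0,0,0,0],[0.41,0.29,0,0,0,0]]]}}

```text
clock: 7.27
tool_pos: [0.4471, 0.027, 0.0353]
tool_rot: [0.441, 0.854, -0.129, 0.244]
force: [-8.1, -0.4, 14.6]
width: -0.0001
grip_force: 7.5
```

```bash
python3 - <<'E'
from h import *
np.set_printoptions(precision=3,suppress=True)
o=env.get_obs();F=np.array(o["force"]);Tq=np.array(o["torque"]);p=np.array(o["tool_pos"])
M=R.from_euler('z',-54.8,degrees=True)
B=M*R.from_euler('y',-32,degrees=True)  # panel frame: x upslope,y left,z normal
print("F",F,"panelF",B.inv().apply(F),"panelT",B.inv().apply(Tq))
b=M.inv().apply(p-[.4955,-.0294,0]);print("box",b,"panel rel slot",B.inv().apply(p-np.array([.4955,-.0294,0])-M.apply([-.08,0,.044])))
print("tool axes in panel",B.inv().as_matrix()@R.from_quat(o["tool_rot"]).as_matrix())
E
```

```text
F [-8.126 -0.44  14.551] panelF [ 4.043 -6.894 14.632] panelT [-1.219 -0.466  0.034]
box [-0.074 -0.007  0.035] panel rel slot [ 0.    -0.007 -0.011]
tool axes in panel [[-1.    -0.003  0.001]
 [-0.003  1.    -0.003]
 [-0.001 -0.003 -1.   ]]
```

Request:
{"api": "carry_out", "payload": {"targets": [[[-0.12,0.17,0.34,0,0,0],[-0.25,0.35,0.68,0,0,0],[-0.34,0.13,0.76,0,0,0],[-0.43,-0.09,0.84,0,0,0],[-0.43,-0.09,0.84,0,0,0],[-0.37,-0.18,0.67,0,0,0],[-0.31,-0.26,0.5,0,0,0],[-0.25,-0.35,0.33,0,0,0],[-0.25,-0.35,0.33,0,0,0],[-0.25,-0.35,0.33,0,0,0]]]}}

```text
clock: 8.1
tool_pos: [0.4458, 0.0246, 0.0381]
tool_rot: [0.441, 0.854, -0.127, 0.244]
force: [-2.3, 2.9, -1.9]
width: 0.0001
grip_force: 4.4
```

```bash
cat > st.py <<'E'
from h import *
np.set_printoptions(precision=4,suppress=True)
o=env.get_obs();p=np.array(o["tool_pos"])
M=R.from_euler('z',-54.8,degrees=True);B=M*R.from_euler('y',-32,degrees=True)
print(o["clock"],"panelF",B.inv().apply(o["force"]),"panelT",B.inv().apply(o["torque"]))
print("rel slot mm",1e3*B.inv().apply(p-np.array([.4955,-.0294,0])-M.apply([-.08,0,.044])))
E
python3 st.py
```

```text
8.1 panelF [-4.1658 -0.1835  0.3633] panelT [ 0.0053  1.0726 -0.0112]
rel slot mm [ 3.0522 -9.4598 -8.8078]
```

Request:
{"api": "carry_out", "payload": {"targets": [[[-0.06,0.09,-0.07,0,0,0],[-0.12,0.17,-0.13,0,0,0],[-0.12,0.17,-0.13,0,0,0],[-0.12,0.17,-0.13,0,0,0]]]}}

```text
clock: 8.43
tool_pos: [0.4451, 0.0263, 0.0373]
tool_rot: [0.441, 0.854, -0.127, 0.245]
force: [0.2, -0.8, 0.7]
width: 0.0001
grip_force: 0.1
```

```bash
python3 st.py
```

```text
8.4333 panelF [ 0.9933 -0.2424  0.1578] panelT [0.0033 0.2486 0.0174]
rel slot mm [ 1.0488 -9.124  -8.5526]
```

Request:
{"api": "carry_out", "payload": {"targets": [[[0.05,0.11,-0.04,0,0,0],[0.09,0.22,-0.08,0,0,0],[0.12,0.18,-0.165,0,0,0],[0.12,0.18,-0.165,0,0,0],[0.12,0.18,-0.165,0,0,0]]]}}

```text
clock: 8.85
tool_pos: [0.4464, 0.0283, 0.0357]
tool_rot: [0.441, 0.854, -0.127, 0.245]
force: [-1.4, 2.3, 3.6]
width: -0.0005
grip_force: 2.1
```

```bash
python3 st.py
```

```text
8.85 panelF [-0.3114  0.1938  4.4533] panelT [0.1189 0.3516 0.0046]
rel slot mm [-0.573  -6.8976 -9.4503]
```

Request:
{"api": "carry_out", "payload": {"targets": [[[0.02,-0.03,-0.05,0,0,0],[0.02,-0.03,-0.05,0,0,0],[0.02,-0.03,-0.05,0,0,0]]]}}

```text
clock: 9.1
tool_pos: [0.4465, 0.0279, 0.0351]
tool_rot: [0.441, 0.854, -0.127, 0.245]
force: [-0.9, 3.0, 3.4]
width: 0.0002
grip_force: 2.2
```

```bash
python3 st.py
```

```text
9.1 panelF [-0.7348  1.013   4.4425] panelT [0.172  0.5104 0.0122]
rel slot mm [ -0.5578  -7.0051 -10.121 ]
```

Request:
{"api": "carry_out", "payload": {"targets": [[[0.02,-0.03,-0.05,0,0,0],[0.02,-0.03,-0.05,0,0,0],[0.02,-0.03,-0.05,0,0,0]]]}}

```text
clock: 9.35
tool_pos: [0.4466, 0.0278, 0.0348]
tool_rot: [0.441, 0.854, -0.126, 0.245]
force: [-4.6, 6.8, 9.2]
width: 0.0002
grip_force: 6.2
```

```bash
python3 st.py
```

```text
9.35 panelF [-2.1486  0.1408 12.1579] panelT [0.0475 0.6154 0.0176]
rel slot mm [ -0.5318  -6.9704 -10.4873]
```

Request:
{"api": "carry_out", "payload": {"targets": [[[0.0,0.01,0.015,0,0,0],[0.08,0.07,0.015,0,0,0],[0.16,0.13,0.015,0,0,0],[0.24,0.18,0.015,0,0,0],[0.32,0.24,0.015,0,0,0]]]}}

```text
clock: 9.77
tool_pos: [0.4484, 0.0291, 0.0348]
tool_rot: [0.441, 0.854, -0.128, 0.244]
force: [-9.8, 1.3, 11.7]
width: 0.0001
grip_force: 6.8
```

```bash
python3 st.py
```

```text
9.7667 panelF [ 0.5183 -7.2691 13.514 ] panelT [-1.2594  0.1854  0.0345]
rel slot mm [ -0.5804  -4.7577 -10.5226]
```

Request:
{"api": "carry_out", "payload": {"targets": [[[0,0,0,0,0,0],[0,0,0,0,0,0],[0,0,0,0,0,0]]]}}

```text
clock: 10.02
tool_pos: [0.4486, 0.0292, 0.0348]
tool_rot: [0.441, 0.854, -0.128, 0.244]
force: [-8.4, 2.9, 10.8]
width: 0.0001
grip_force: 6.5
```

```bash
python3 st.py; python3 - <<'E'
from h import *
c=env.capture("side");cv2.imwrite("pics/s2.png",cv2.resize(c["img"][150:360,170:400,::-1],None,fx=2.6,fy=2.6,interpolation=cv2.INTER_CUBIC))
E
```

```text
10.0167 panelF [-0.3879 -5.1723 12.9743] panelT [-1.0445  0.3062  0.0718]
rel slot mm [ -0.5574  -4.5202 -10.492 ]
```

View pics/s2.png

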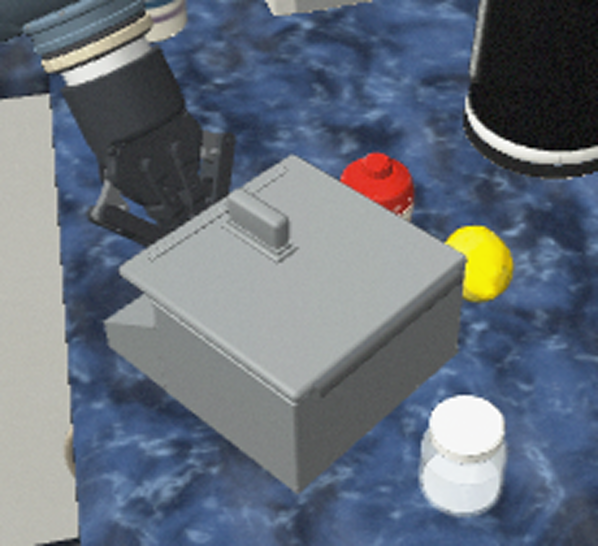

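Request:
{"api": "carry_out", "payload": {"targets": [[[0.04,0.03,0.01,0,0,0],[0.08,0.06,0.01,0,0,0],[0.12,0.09,0.01,0,0,0],[0.16,0.12,0.01,0,0,0],[0.2,0.15,0.01,0,0,0],[0.24,0.17,0.01,0,0,0],[0.28,0.2,0.01,0,0,0],[0.33,0.23,0.01,0,0,0]]]}}

```text
clock: 10.73
tool_pos: [0.4519, 0.0315, 0.0348]
tool_rot: [0.441, 0.854, -0.128, 0.244]
force: [-8.5, 2.2, 10.1]
width: 0.0
grip_force: 6.2
```

```bash
python3 st.py
```

```text
10.7333 panelF [-0.3147 -5.7149 12.102 ] panelT [-1.0705  0.3922  0.0357]
rel slot mm [ -0.5562  -0.5089 -10.4744]
```

Request:
{"api": "carry_out", "payload": {"targets": [[[0.08,0.06,0,0,0,0],[0.16,0.12,0,0,0,0],[0.24,0.17,0,0,0,0],[0.33,0.23,0,0,0,0],[0.41,0.29,0,0,0,0],[0.49,0.35,0,0,0,0],[0.57,0.4,0,0,0,0],[0.65,0.46,0,0,0,0]]]}}

```text
clock: 11.4
tool_pos: [0.4583, 0.0361, 0.0348]
tool_rot: [0.441, 0.854, -0.128, 0.244]
force: [-8.5, 1.2, 10.4]
width: 0.0001
grip_force: 6.1
```

```bash
python3 st.py
```

```text
11.4 panelF [ 0.5639 -6.217  11.9377] panelT [-1.0241  0.2224  0.0103]
rel slot mm [ -0.5512   7.3631 -10.4682]
```

Request:
{"api": "carry_out", "payload": {"targets": [[[0.08,0.06,0,0,0,0],[0.16,0.12,0,0,0,0],[0.24,0.17,0,0,0,0],[0.33,0.23,0,0,0,0],[0.41,0.29,0,0,0,0],[0.49,0.35,0,0,0,0],[0.57,0.4,0,0,0,0],[0.65,0.46,0,0,0,0]]]}}

```text
clock: 12.07
tool_pos: [0.4639, 0.0401, 0.0347]
tool_rot: [0.441, 0.854, -0.129, 0.244]
force: [-14.7, -0.3, 14.1]
width: -0.0003
grip_force: 7.7
```

```bash
python3 st.py
```

```text
12.0667 panelF [  0.4697 -12.1862  16.3252] panelT [-2.1456  0.2197 -0.0186]
rel slot mm [ -0.6827  14.2296 -10.562 ]
```

Request:
{"api": "carry_out", "payload": {"targets": [[[-0.16,-0.11,0,0,0,0],[-0.22,-0.02,0.17,0,0,0],[-0.28,0.06,0.34,0,0,0],[-0.28,0.06,0.34,0,0,0],[-0.28,0.06,0.34,0,0,0]]]}}

```text
clock: 12.48
tool_pos: [0.4631, 0.0419, 0.0383]
tool_rot: [0.441, 0.854, -0.127, 0.245]
force: [-3.9, 1.2, 0.8]
width: 0.0001
grip_force: 1.5
```

```bash
python3 st.py
```

```text
12.4833 panelF [-2.312  -2.4507  2.44  ] panelT [-0.4184  0.4188  0.0019]
rel slot mm [-0.4169 14.6188 -6.4725]
```

Request:
{"api": "carry_out", "payload": {"targets": [[[-1,1.4,2.75,0,0,0],[-2,2.8,5.5,0,0,0],[-3,4.2,8.25,0,0,0],[-3.7,5.2,11,0,0,0],[-3.3,4.2,14,0,0,0],[-2.3,2.6,15.5,6,4.3,0],[-1.3,1,16.2,12,8.6,0],[-0.3,-1.5,16.2,18,13,0],[0.6,-3.5,16.2,23,16.5,0],[1.4,-4.6,16.2,26.1,18.5,0],[1.4,-4.6,16.2,26.1,18.5,0],[1.4,-4.6,16.2,26.1,18.5,0]]], "hand": 0, "squeeze": 40}}

```text
clock: 13.48
tool_pos: [0.4792, -0.0066, 0.2008]
tool_rot: [0.46, 0.888, 0.002, -0.002]
force: [0.6, 0.7, -0.3]
width: 0.0427
grip_force: 0.0
```

```bash
python3 st.py
```

```text
13.4833 panelF [-0.3613  0.889  -0.0702] panelT [0.014  0.0223 0.0329]
rel slot mm [127.1669  -0.1805 105.4092]
```

Request:
{"api": "carry_out", "payload": {"targets": [[[0,0,-2.5,0,0,0],[0,0,-5,0,0,0],[0,0,-7,0,0,0],[0,0,-8.5,0,0,0],[0,0,-9.2,0,0,0],[0,0,-9.3,0,0,0],[0,0,-9.3,0,0,0]]]}}

```text
clock: 14.07
tool_pos: [0.4773, -0.0038, 0.1075]
tool_rot: [0.458, 0.889, -0.0, 0.0]
force: [-0.4, -0.3, 1.0]
width: 0.0424
grip_force: 0.0
```

Request:
{"api": "carry_out", "payload": {"targets": [[[0,0,0,0,0,0],[0,0,0,0,0,0],[0,0,0,0,0,0],[0,0,0,0,0,0],[0,0,0,0,0,0],[0,0,0,0,0,0]]], "hand": -1, "squeeze": 60}}

```text
clock: 14.57
tool_pos: [0.4802, -0.0026, 0.109]
tool_rot: [0.459, 0.888, 0.003, 0.003]
force: [11.3, 16.5, 1.2]
width: 0.0125
grip_force: 61.3
```

Request:
{"api": "carry_out", "payload": {"targets": [[[0.15,0.1,0,0,0,0],[0.3,0.2,0.1,0,0,0],[0.3,0.2,0.3,0,0,0],[0.3,0.2,0.5,0,0,0],[0.3,0.2,0.5,0,0,0],[0.3,0.2,0.5,0,0,0]]]}}

```text
clock: 15.07
tool_pos: [0.4806, -0.0028, 0.1114]
tool_rot: [0.459, 0.889, -0.0, 0.0]
force: [10.0, -6.9, -23.2]
width: 0.0125
grip_force: 61.7
```

Request:
{"api": "carry_out", "payload": {"targets": [[[0.0,0.0,0.1,0,0,0],[0,0,0.2,0,0,0],[0,0,0.2,0,0,0],[0,0,0.2,0,0,0],[0,0,0.2,0,0,0]]]}}

```text
clock: 15.48
tool_pos: [0.4805, -0.0028, 0.1119]
tool_rot: [0.459, 0.889, -0.0, 0.0]
force: [19.2, -8.0, -48.3]
width: 0.0128
grip_force: 60.1
```

The lid rose about 2.4 mm, which is its play, and then held solid at 48 N, so the lock holds. Next I lower it back down and let go.

Request:
{"api": "carry_out", "payload": {"targets": [[[0,0,-0.3,0,0,0],[0,0,-0.6,0,0,0],[0,0,-0.75,0,0,0],[0,0,-0.75,0,0,0],[0,0,-0.75,0,0,0]]]}}

```text
clock: 15.9
tool_pos: [0.4804, -0.0021, 0.1086]
tool_rot: [0.458, 0.889, -0.0, 0.001]
force: [-9.0, -0.2, 19.9]
width: 0.0129
grip_force: 69.8
```

Request:
{"api": "carry_out", "payload": {"targets": [[[0,0,0,0,0,0],[0,0,0,0,0,0],[0,0,0,0,0,0],[0,0,0,0,0,0],[0,0,0,0,0,0],[0,0,2,0,0,0],[0,0,4,0,0,0],[0,0,7,0,0,0],[0,0,10,0,0,0],[-5,0,14,0,0,0],[-9,2,16,0,0,0],[-12,5,16,0,0,0],[-13,8,16,0,0,0],[-13,8,16,0,0,0],[-13,8,16,0,0,0]]], "hand": 0}}

```text
clock: 17.15
tool_pos: [0.3489, 0.0796, 0.2674]
tool_rot: [0.457, 0.889, 0.001, 0.0]
force: [1.2, -0.4, 1.1]
width: 0.0429
grip_force: 0.0
```

```bash
python3 - <<'E'
from h import *
T=env.capture("top")["img"][180:340,240:410,::-1];S=env.capture("side")["img"][185:345,200:370,::-1]
cv2.imwrite("pics/f.png",cv2.resize(np.hstack([T,S]),None,fx=2.35,fy=2.35*1,interpolation=cv2.INTER_CUBIC))
E
```

```text
(no output)
```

View pics/f.png

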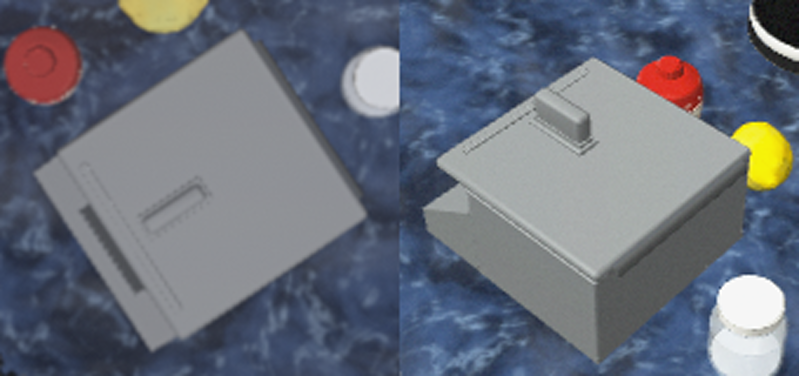

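The picture shows the lid shut and the gripper clear. The jar, at about (750,320), and the timer, at about (42,65), haven't moved.

```bash
python3 -c "
from workcell import env
print(env.hand_in())"
```

```text
the job is handed in; nothing more can be done
None
```

The lid is shut and locked: the switch slid to the left end and popped back out. A 48 N tug on the handle moved the lid only about 2.4 mm before it held solid. The jar and timer stayed where they were, and I handed the job in at about 17 s. One doubt: for a moment at the left end the combined force (12 N sideways, 16 N pressing) was about 20 N, right at the cap's limit, but the cap still sprang back.

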